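# Scoop the bushings into the drawer

### The arm

A 7-joint arm with a two-finger parallel gripper is mounted at the origin on the work surface. World frame = base frame: x ahead of the robot, y to its left, z up, the work surface at z = 0. Lengths are in m, angles in rad, forces in N, time in s.
With the tool pointing down it reaches from about 0.35 to 0.9 m from the base axis. Payload 7.2 kg.
Tool frame: the origin (TCP) lies midway between the tips of the shut fingers; the grasp point (between the pads) lies 19 mm behind it; z points along the fingers, y is the line along which they close (so a half turn about z gives the same grasp; the last joint's range is limited). The gripper opens to 88 mm and grips with 3 to 60 N. Pads are 20 mm wide; open, the fingers measure 115 mm over their backs; the gripper's body (75 mm by 178 mm) begins 61 mm behind the grasp point.
Start: joints at [1.129, 0.411, -0.013, 1.596, 0.006, 1.134, -0.082], TCP at [0.228, -0.582, 0.201] pointing down, gripper open.
Joint ranges: [-2.95, 2.95], [-0.29, 1.99], [-1.47, 1.44], [0.14, 2.54], [-1.03, 4.17], [0.13, 1.85], [-2.86, 2.86]. Speed limits (rad/s): [2.39, 2.39, 3.01, 3.01, 3.14, 3.14, 3.14].

### API

Orientations are given as [roll, pitch, yaw] about the fixed x, y, z axes, in that order (R = Rz(yaw) Ry(pitch) Rx(roll)).
In Python, from rig import bot gives the robot as it stands.
- The arm moves only by the tool arm_command, never from a script. Its argument "steps" is text: rows parted by semicolons, each of 5 numbers parted by spaces: the closure, from 0 (fully open) to 1 (shut), then the shift along the tool's x, y, z in cm, then the turn about the tool's z in degrees. In form: fingers x y z yaw; .... A call has exactly 5 rows; each row shifts and turns the commanded pose from where the row before left it, along the tool's axes as they then stand; what a row does not reach is not made up. A row lasts 1/10 s, in which the tool goes at most 50 mm and 8.59 degrees, less where a joint would pass 70% of its speed; a pose out of reach is approached as far as the arm can. A call with a gripper value outside its range is refused whole. The fingers move at their own pace and stop on an object; the grip force is fixed at half the most. Time passes only in rows, so rows that do not move let the fingers close, or fill a call up. It gives the time, the measured TCP pose, the force, the opening and the grip force at its end, in the units of the state.
- bot.get_obs(): the state, without advancing time (a new reading comes with each control period).
- bot.snapshot(name): name is "side" or "top" or "wrist"; returns (picture, depth): 480x640x3 uint8, red, green, blue; 480x640 float32, m along the optical axis (not along the pixel's ray), 0 where there is no reading.
- bot.camera_params(name): a dict with "fx", "fy", "cx", "cy" (pixels), "rvec" (rotation vector, rad) and "tvec" (3), from world to camera coordinates, as OpenCV has them. Camera axes: x right, y down, z forward; pixel columns grow to the right and rows downward; lengths in m; the calibration is good to about 2 mm. A picture is of the moment at which its call begins: read the wrist's pose just before it. camera_params takes no time and is no camera call; for the wrist camera it gives the pose at the moment of the call.
- bot.hand_in(): hands the job in; it is judged then, once.
Trained networks look in the newest picture that a camera, given by its name, has taken for a name from the list of things; names that differ only in an ending like _2 or _b are one class to them, and where a whole thing is asked for, a point or a joint stands for the part that bears it (a point fixed in the world has none). Each returns a list of dicts, best first, with "score" (0 to 1); they miss things now and then, are a little off and sometimes report something else, mostly with a low value. They report only what shows in the picture. A call takes as long as a camera call. They do not tell look-alikes from the thing itself.
- bot.recognise(target, camera): "box" ([left, top, width, height] in pixels, round what is visible of it).
- bot.trace(target, camera): "region" (480x640 bool, what is visible of it) and "box" ([left, top, width, height] in pixels, round what is visible of it).
The state is a dict: "t": time; "joints": joint angles; "qvel": joint speeds; "joint_efforts": joint torques, N m; "position": TCP position; "orientation": TCP orientation; "wrist_force": force on the tool from outside, world axes, zero at the start; "wrist_torque": the same for the moment, N m; "grip_width": opening from 0.0 (shut) to 1.0 (fully open); "grip_force": force on a finger pad.
Only numpy, scipy, OpenCV 4.12 (cv2) and the standard library are available. Lean on these libraries where they do the work, as an engineer would, in place of code of your own. Each camera call takes 0.05 s, during which the arm holds its last target. There are 200 camera calls.

### The job

Put the four bronze bushings away: take the loaded scoop by its handle, carry it level so that nothing spills, rest its pan lightly on the drawer's edge with the lip over the empty front left compartment, and tip it there so that they slide in. Then set the empty scoop back flat on the bench and push the drawer fully home. Do not touch the bushings with the fingers or press hard with the scoop, and leave the other things where they are.

Things in the scene. Friction and masses are not known exactly. Their poses are not given: they have to be found in the camera images.
- scoop: Flat bench scoop of sheet aluminium, about 200 g: open-fronted pan 115 mm long, 84 mm wide, floor 3 mm thick, side walls to 23 mm, back wall to 37 mm high (63 mm at the handle's root), and an ash handle at the back. Origin under the middle of the pan (z=0 is its underside), x towards the open lip, z up out of the pan. Lies flat on the bench at the start, handle roughly towards the robot.
- scoop_handle (a point): Middle of the grip of the scoop's handle (scoop frame x=-108, y=0, z=48 mm). The handle is level, flat-sided, 22 mm wide (y), 25 mm high, and runs back from x=-69 to -162 mm. Tipping turns the wrist some 45 degrees about the line across the handle; a grip that leans a little back over the handle shares this out. A weak grip lets the lip sag or turn up: grip hard.
- scoop_lip (a point): Middle of the scoop's open front edge, top of its floor (scoop frame x=60, z=3 mm); axes as the scoop.
- scoop_pan (a point): Point over the pan's floor (scoop frame x=0, y=0, z=11 mm), at the height of the bushings' centres; axes as the scoop. The inside of the back wall is at x=-52 mm. Standing bushings begin to slide at 17 to 29 degrees of tilt; those on their side roll at 4 to 7 degrees, or at a brisk start or stop: a lip raised some 8 degrees keeps them in.
- bushing_1: Bronze bushing, a plain ring 22 mm across, 16 mm high, 12 mm bore, about 38 g (true mass varies). Origin at its centre, z along its bore. At the start it stands on end at the back of the pan.
- bushing_2: Bronze bushing, a plain ring 22 mm across, 16 mm high, 12 mm bore, about 38 g (true mass varies). Origin at its centre, z along its bore. At the start it stands on end at the back of the pan.
- bushing_3: Bronze bushing, a plain ring 22 mm across, 16 mm high, 12 mm bore, about 38 g (true mass varies). Origin at its centre, z along its bore. At the start it lies on its side in front of the standing ones, bore across the pan, free to roll towards the lip.
- bushing_4: Bronze bushing, a plain ring 22 mm across, 16 mm high, 12 mm bore, about 38 g (true mass varies). Origin at its centre, z along its bore. At the start it lies on its side in front of the standing ones, bore across the pan, free to roll towards the lip.
- bushing_bay (a point): Centre of the floor of the drawer's front left compartment (left as the robot sees it; empty), 116 mm long (x), 136 mm wide (y). x points inwards from the drawer's front, y left, z up. Above this floor, which is 24 mm above the bench, the 14 mm thick front panel rises 60 mm, the side and inner walls 50 mm.
- drawer (a joint): How far the drawer stands out of its unit, in m: 0 is fully home, at the stop; it starts 0.14 to 0.17 open. It slides on brass runners with about 3 N of friction and stays where it is left.
- drawer_front (a point): Point on the outer face of the drawer's front panel, 70 mm right of its middle and 50 mm above the bench, good to push on; axes as the drawer: x points inwards, the way it closes. The panel is 272 mm wide and stands 14 to 84 mm above the bench; a brass knob 26 mm across sticks out 20 mm at its middle.
- drawer_unit: Pine unit fixed to the bench that holds the drawer: 240 mm deep, 300 mm wide, 105 mm high, its front face at x=-120 mm of its origin (under its middle). x points away from its front. The awl and the rod lie on top of it. The drawer and unit are stiff: once the held scoop touches, pressing rises by about 5 N per mm, so feel for the edge slowly and stop at a few N (over 12 N is too hard).
- awl: Stubby steel awl, ash handle, 115 mm long, lying on the drawer unit. Bystander.
- pivot_rod: Blue aluminium rod, 10 mm by 140 mm, lying on the drawer unit. Bystander.
- decking_clip: Black polymer clip, 50 mm long, 22 mm high, on the bench. Bystander.
- rivet_tin: Red tin, 72 mm across, 62 mm high, on the bench. Bystander.
- mug: Blue enamel mug, 84 mm across, 85 mm high, on the bench. Bystander.
- hut_brush: Brush, 200 mm long, lying on the bench left of the drawer unit. Bystander.
Mind the look-alikes: they are no part of the job. Leave any pink look-alike of the scoop alone.

How it is judged:
By the outcome, as a careful person would: the job done as asked, in the order asked, and still so for the second after the job is handed in, with the robot touching nothing.
It also fails if it takes over 67 s, if anything falls off the work surface, if the arm or the gripper's body presses on something with over 40 N, if the wrist force passes 120 N, or if a joint passes its speed limit or range.

## Working session

There is one attempt and no reset: what is moved stays moved. The work goes in short steps, Python scripts to look and compute and a tool call to move; the robot and the scene stay as the last step left them, time stands still between calls to the robot, and variables do not carry over. Pictures are saved under pics/ and viewed, at most 10 in all, crops included, and the job is handed in when it is done.

Besides the shell and the picture viewer there is one more tool, called after "Call:" by a JSON object that holds its "op" and its "data". arm_command: Moves the arm, as the interface text tells. Its arguments: {"type":"object","properties":{"steps":{"type":"string"}},"required":["steps"]}

```bash
ls; mkdir -p pics; cat > h.py <<'E'
import numpy as np, cv2
from rig import bot
def cam(n):
    p=bot.camera_params(n); R,_=cv2.Rodrigues(np.array(p["rvec"],float)); return p,R,np.array(p["tvec"],float).ravel()
def cloud(n,depth,c=None):
    p,R,t=c or cam(n); v,u=np.mgrid[:480,:640]
    P=np.stack([(u-p["cx"])/p["fx"]*depth,(v-p["cy"])/p["fy"]*depth,depth],-1)
    return (P-t)@R   # HxWx3 world
def save(n,im): cv2.imwrite(n,im[...,::-1])
E
python3 - <<'E'
from h import *
o=bot.get_obs(); print(o)
ims=[]
for n in ("top","side"):
    im,d=bot.snapshot(n); np.savez(f"{n}0.npz",im=im,W=cloud(n,d),d=d); save(f"pics/{n}0.png",im)
    p,R,t=cam(n); print(n,p["fx"],"campos",-R.T@t)
    for k in ("scoop","drawer_front","bushing_1","drawer_unit"):
        print(k,[(np.round(r["score"],2),r["box"]) for r in bot.recognise(k,n)][:5])
E
```

```text
pics
{'t': 0.0, 'joints': array([ 1.12879097,  0.41185755, -0.01271272,  1.59704889,  0.00560562,
        1.13432221, -0.08222489]), 'qvel': array([ 0.0010703 , -0.00011549, -0.00049995, -0.00055573, -0.00199519,
        0.00150905, -0.00181451]), 'joint_efforts': array([ 1.35721653e-03, -5.87944007e+01,  6.42650686e-01, -2.91081083e+01,
       -5.37647540e-02,  1.83591933e-02,  1.64239000e-04]), 'position': array([ 0.22797936, -0.5813429 ,  0.19983352]), 'orientation': array([-3.13999673e+00,  1.18815522e-04,  3.73808252e-01]), 'wrist_force': array([-0.37036782,  0.12721317, -0.61795026]), 'wrist_torque': array([-0.00370222, -0.00507519, -0.00111417]), 'grip_force': 0.0, 'grip_width': 1.0021719319777573}
top 492.8487258939998 campos [0.33862767 0.04330698 1.31539928]
scoop [(np.float64(0.76), [464.2, 213.2, 39.2, 82.3]), (np.float64(0.69), [415.4, 338.1, 81.4, 47.1])]
drawer_front [(np.float64(0.83), [234.2, 186.8, 106.0, 74.0]), (np.float64(0.58), [476.8, 160.0, 25.9, 33.7])]
bushing_1 [(np.float64(0.48), [483.6, 246.6, 7.8, 8.2]), (np.float64(0.47), [467.3, 246.7, 13.2, 2.5]), (np.float64(0.39), [484.0, 238.2, 11.9, 9.8])]
drawer_unit [(np.float64(0.65), [226.8, 92.0, 128.2, 169.5])]
side 495.63267461741424 campos [ 0.20882203 -0.75033886  0.73839284]
scoop [(np.float64(0.67), [323.6, 395.9, 132.8, 58.3])]
drawer_front [(np.float64(0.98), [321.6, 190.4, 65.7, 78.8])]
bushing_1 [(np.float64(0.65), [388.3, 425.4, 19.0, 17.2]), (np.float64(0.65), [410.8, 426.4, 14.0, 15.3]), (np.float64(0.62), [404.4, 401.9, 16.5, 18.4]), (np.float64(0.5), [387.6, 410.2, 13.4, 15.1])]
drawer_unit [(np.float64(0.57), [317.9, 163.7, 168.9, 113.2]), (np.float64(0.51), [479.2, 363.1, 52.4, 63.4])]
```

View pics/top0.png

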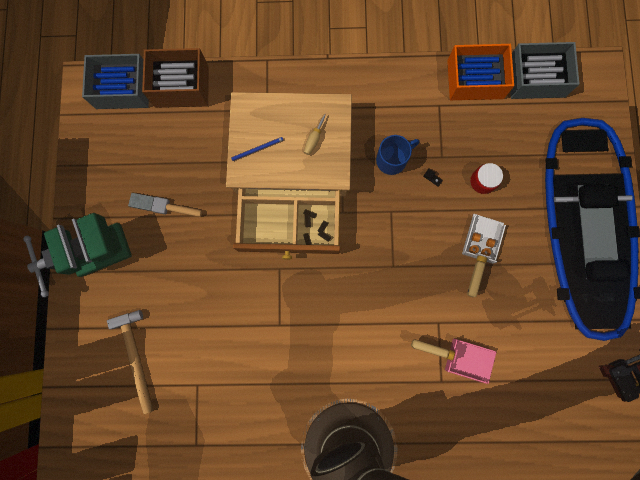

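View pics/side0.png

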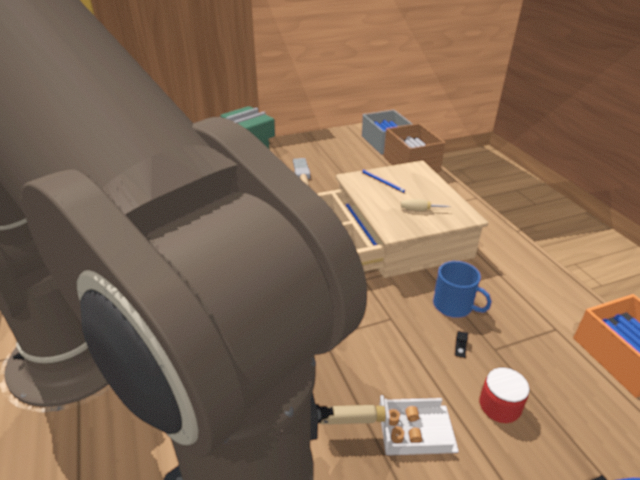

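```bash
python3 - <<'E'
from h import *
z=np.load("top0.npz"); W=z["W"]
for n,(u,v) in dict(armbase=(350,440),gripshadow=(530,290),pan=(484,225),panbackL=(468,250),handle_end=(474,292),handle_mid=(479,275),pink=(470,360),knob=(287,255),frontL=(238,246),frontR=(338,246),bay=(267,220),top=(290,140),table=(400,250),lipL=(474,216),lipR=(505,221),mug=(393,152),tin=(489,178)).items():
    print(n,np.round(W[v,u],3),round(float(z["d"][v,u]),3))
p,R,t=cam("top"); 
for P in ([0.228,-.582,.2],[0,0,0]): c=R@np.array(P)+t; print(c[0]/c[2]*p["fx"]+p["cx"],c[1]/c[2]*p["fy"]+p["cy"])
im=z["im"]; save("pics/crop1.png",np.vstack([cv2.resize(im[200:310,430:530],(600,660))[:0],np.hstack([cv2.resize(im[200:300,440:530],(395,440),interpolation=2),cv2.resize(im[180:270,225:355],(400,440),interpolation=2)])]))
E
```

```text
armbase [0.068 0.003 0.202] 1.061
gripshadow [ 0.39  -0.488  0.001] 1.297
pan [ 0.565 -0.377  0.007] 1.319
panbackL [ 0.498 -0.33   0.008] 1.309
handle_end [ 0.385 -0.323  0.06 ] 1.241
handle_mid [ 0.428 -0.34   0.057] 1.25
pink [ 0.212 -0.32  -0.   ] 1.275
knob [0.488 0.147 0.061] 1.265
frontL [0.511 0.269 0.084] 1.248
frontR [0.506 0.016 0.08 ] 1.246
bay [0.588 0.203 0.022] 1.319
top [0.779 0.134 0.105] 1.264
table [ 0.503 -0.151 -0.001] 1.322
lipL [ 0.587 -0.347  0.024] 1.306
lipR [ 0.575 -0.434  0.006] 1.321
mug [ 0.774 -0.142  0.007] 1.354
tin [ 0.679 -0.381  0.061] 1.282
616.5562155303799 359.42603334054525
348.5440445775229 447.70639783443943Traceback (most recent call last):
  File "<stdin>", line 7, in <module>
    return _nx.concatenate(arrs, 0, dtype=dtype, casting=casting)
           ~~~~~~~~~~~~~~~^^^^^^^^^^^^^^^^^^^^^^^^^^^^^^^^^^^^^^^
ValueError: all the input array dimensions except for the concatenation axis must match exactly, but along dimension 1, the array at index 0 has size 600 and the array at index 1 has size 795
```

```bash
python3 - <<'E'
from h import *
z=np.load("top0.npz"); W=z["W"]; im=z["im"]
A=W[205:300,455:515].reshape(-1,3); C=im[205:300,455:515].reshape(-1,3).astype(int)
hd=A[(A[:,2]>.048)&(A[:,2]<.075)&(A[:,0]<.50)]
c=hd.mean(0); u,s,v=np.linalg.svd((hd-c)[:,:2],full_matrices=False); d=v[0]*np.sign(v[0][0])
q=(hd-c)[:,:2]@d; print("handle",c,d,np.degrees(np.arctan2(d[1],d[0])),q.min(),q.max(),len(hd))
pan=A[(A[:,2]>.003)&(A[:,0]>.455)]
(cx,cy),wh,ang=cv2.minAreaRect(pan[:,:2].astype(np.float32)); print("pan rect",cx,cy,wh,ang)
yaw=np.arctan2(d[1],d[0]); n=np.array([-np.sin(yaw),np.cos(yaw)])
a=(pan[:,:2]-c[:2])@d; b=(pan[:,:2]-c[:2])@n; print("pan along",np.percentile(a,[0,1,99,100]),"across",np.percentile(b,[1,99]))
# drawer: front panel top
B=W[180:262,225:355].reshape(-1,3)
f=B[(B[:,2]>.077)&(B[:,2]<.092)&(B[:,0]<.53)]
(cx,cy),wh,ang=cv2.minAreaRect(f[:,:2].astype(np.float32)); print("front rect",cx,cy,wh,ang, np.percentile(f[:,0],[1,50,99]),np.percentile(f[:,1],[1,99]),np.median(f[:,2]))
k=np.polyfit(f[:,1],f[:,0],1); print("slope",k)
T=W[90:190,225:355].reshape(-1,3); T=T[(T[:,2]>.098)&(T[:,2]<.112)]
print("unit",cv2.minAreaRect(T[:,:2].astype(np.float32)))
w=B[(B[:,2]>.065)&(B[:,2]<.078)&(B[:,0]>.53)&(B[:,0]<.61)]
print("walls y hist",[(round(e,3),int(h)) for h,e in zip(*np.histogram(w[:,1],np.arange(0,.29,.01))) if h])
save("pics/crop1.png",np.hstack([cv2.resize(im[200:300,440:530],(395,440),interpolation=2),cv2.resize(im[180:270,225:355],(400,440),interpolation=2)]))
E
```

```text
handle [ 0.42887481 -0.33493202  0.05866139] [ 0.94528605 -0.32624268] -19.040879454178366 -0.056165719496726295 0.05399478365161618 418
pan rect 0.5375316739082336 -0.37741002440452576 (0.16039159893989563, 0.16720044612884521) 88.04840850830078
pan along [0.01384897 0.02777384 0.1977132  0.21888456] across [-0.083735    0.07201232]
front rect 0.5113234519958496 0.14840172231197357 (0.26887574791908264, 0.031500719487667084) 89.98313903808594 [0.49581963 0.50690299 0.51917013] [0.01645071 0.2800415 ] 0.08293377389599449
slope [0.04238689 0.50088143]
unit ((0.7814847230911255, 0.13626311719417572), (0.31632092595100403, 0.25886258482933044), 87.48477172851562)
walls y hist [(np.float64(0.01), 71), (np.float64(0.02), 49), (np.float64(0.12), 77), (np.float64(0.13), 19), (np.float64(0.26), 61), (np.float64(0.27), 74)]
```

View pics/crop1.png

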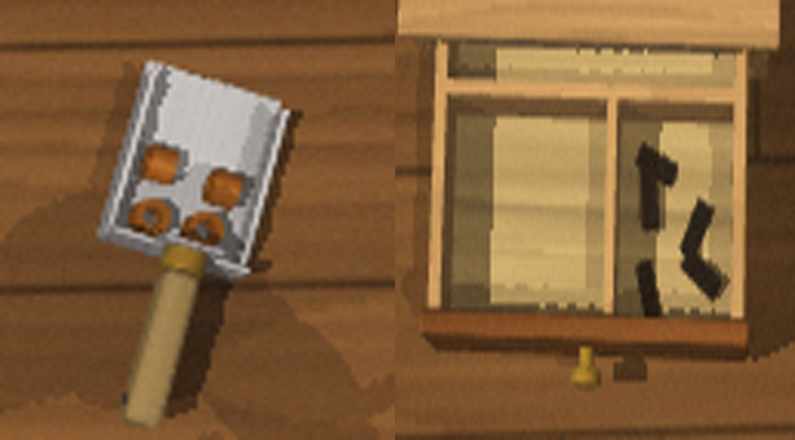

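The scoop to use is the aluminium one at about (484,240): it holds the four bushings, two standing and two on their side. The pink one at (455,358) is the look-alike. The bay is the empty compartment at (267,220). Next I approach above the handle.

Call:
{"op": "arm_command", "data": {"steps": "0 3.5 -1.9 0 0; 0 3.5 -1.9 0 0; 0 3.5 -1.9 0 0; 0 3.5 -1.9 0 0; 0 3.5 -1.9 0 0"}}

```text
t: 1.0
position: [0.3573, -0.4283, 0.2009]
orientation: [3.141, -0.0, 0.374]
wrist_force: [0.1, -0.9, -0.6]
grip_width: 0.996
grip_force: 0.0
```

Call:
{"op": "arm_command", "data": {"steps": "0 3.6 -1.9 0 0; 0 3.6 -1.9 0 0; 0 3.6 -1.8 0 0; 0 0 0 0 8.1; 0 0 0 0 8.1"}}

```text
t: 1.5
position: [0.4377, -0.3365, 0.2008]
orientation: [-3.141, -0.0, 0.089]
wrist_force: [-0.6, -0.9, -0.1]
grip_width: 0.996
grip_force: 0.0
```

Call:
{"op": "arm_command", "data": {"steps": "0 0 0 0 8.1; 0 0 0 0 8.1; 0 0 0 0 8.1; 0 0 0 2 0; 0 0 0 2 0"}}

```text
t: 2.0
position: [0.4371, -0.3382, 0.1609]
orientation: [3.141, -0.002, -0.333]
wrist_force: [-0.5, 0.7, 0.4]
grip_width: 1.0
grip_force: 0.0
```

```bash
cat >> h.py <<'E'
def scoopfit(W,uv=None,zl=.045,zh=.08):
    A=W.reshape(-1,3); m=(A[:,2]>zl)&(A[:,2]<zh); hd=A[m]
    c=hd.mean(0); v=np.linalg.svd((hd-c)[:,:2],full_matrices=False)[2][0]; v=v*np.sign(v[0]); q=(hd-c)[:,:2]@v
    return c,v,np.degrees(np.arctan2(v[1],v[0])),q.min(),q.max()
E
python3 - <<'E'
from h import *
o=bot.get_obs(); print(o["position"],o["orientation"],o["wrist_force"])
c=cam("wrist"); im,d=bot.snapshot("wrist"); W=cloud("wrist",d,c); save("pics/w1.png",im); np.savez("w1.npz",im=im,W=W)
r=bot.trace("scoop","wrist"); print([(x["score"],x["box"]) for x in r])
if r:
    m=r[0]["region"]&(d>0); print(m.sum()); 
    P=W[m]; h=P[(P[:,2]>.05)&(P[:,2]<.07)]; print(len(h)); print(scoopfit(h))
E
```

```text
[ 0.43705499 -0.33820578  0.16085554] [ 3.14098312e+00 -1.89240737e-03 -3.33211348e-01] [-0.52596617  0.69113887  0.36677934]
[(0.95, [265.5, 13.9, 116.3, 294.2]), (0.57, [315.1, 387.5, 120.2, 49.5])]
19248
4245
(array([ 0.43476062, -0.33637285,  0.05996481]), array([ 0.94441799, -0.32874711]), np.float64(-19.192748003861762), np.float64(-0.058346210358469), np.float64(0.04963472386965639))
```

View pics/w1.png

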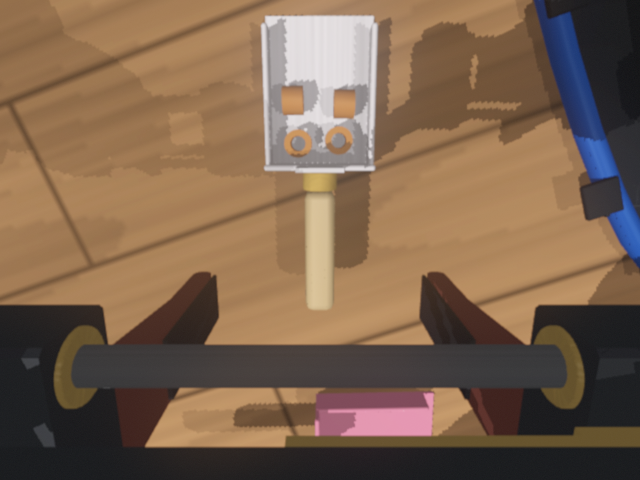

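Call:
{"op": "arm_command", "data": {"steps": "0 0 0 3.5 0; 0 0 0 3.5 0; 0 0 0 3 0; 0.3 0 0 2 0; 0.5 0 0 1.2 0"}}

```text
t: 2.6
position: [0.4363, -0.3378, 0.0278]
orientation: [-3.141, 0.001, -0.333]
wrist_force: [0.5, -0.3, -0.5]
grip_width: 0.853
grip_force: 0.0
```

Call:
{"op": "arm_command", "data": {"steps": "0.65 0 0 0 0; 0.7 0 0 0 0; 0.73 0 0 0 0; 0.74 0 0 0 0; 0.74 0 0 0 0"}}

```text
t: 3.1
position: [0.437, -0.3382, 0.0295]
orientation: [3.141, -0.001, -0.333]
wrist_force: [0.3, 1.3, -0.4]
grip_width: 0.402
grip_force: 0.0
```

Call:
{"op": "arm_command", "data": {"steps": "0.75 0 0 0 0; 0.75 0 0 0 0; 0.76 0 0 0 0; 0.76 0 0 0 0; 0.76 0 0 0 0"}}

```text
t: 3.6
position: [0.4365, -0.3382, 0.0288]
orientation: [3.141, -0.0, -0.333]
wrist_force: [-1.1, -0.9, 2.6]
grip_width: 0.245
grip_force: 27.7
```

Call:
{"op": "arm_command", "data": {"steps": "0.75 0 0 0 0; 0.75 0 0 0 0; 0.75 0 0 0 0; 0.75 0 0 0 0; 0.75 0 0 0 0"}}

```text
t: 4.1
position: [0.4365, -0.3381, 0.0287]
orientation: [3.141, -0.0, -0.333]
wrist_force: [-1.6, -0.5, 3.4]
grip_width: 0.25
grip_force: 2.1
```

Call:
{"op": "arm_command", "data": {"steps": "0.75 0 0 0.1 0; 0.75 0 0 0.1 0; 0.75 0 0 0.1 0; 0.75 0 0 0 0; 0.75 0 0 0 0"}}

```text
t: 4.6
position: [0.4366, -0.338, 0.0256]
orientation: [3.142, -0.0, -0.333]
wrist_force: [-1.0, -1.9, 2.5]
grip_width: 0.252
grip_force: 2.6
```

Call:
{"op": "arm_command", "data": {"steps": "0.755 0 0 0 0; 0.755 0 0 0 0; 0.755 0 0 0.1 0; 0.755 0 0 0.1 0; 0.755 0 0 0 0"}}

```text
t: 5.1
position: [0.4357, -0.3377, 0.024]
orientation: [-3.142, 0.001, -0.333]
wrist_force: [-4.9, 0.1, 10.3]
grip_width: 0.25
grip_force: 15.2
```

```bash
cat >> h.py <<'E'
def tilt():
    """scoop tilt from wrist depth: fit handle-top and pan rim slope. lip-up positive"""
    o=bot.get_obs(); c=cam("wrist"); im,d=bot.snapshot("wrist"); W=cloud("wrist",d,c)
    r=bot.trace("scoop","wrist"); x,y=o["position"][:2]; a=o["orientation"][2]; dx=np.array([np.cos(a),np.sin(a)]); n=np.array([-dx[1],dx[0]])
    m=(max(r,key=lambda t:t["region"].sum())["region"] if r else np.ones(d.shape,bool))&(d>0)
    P=W[m]; s=(P[:,:2]-[x,y])@dx; l=(P[:,:2]-[x,y])@n
    f=(abs(l)<.03)&(s>.06)&(s<.16)  # pan floor + bushings, keep lowest part
    S,Z=s[f],P[f][:,2]
    b=np.arange(.06,.16,.005); lo=[(e+.0025,np.percentile(Z[(S>=e)&(S<e+.005)],15)) for e in b if ((S>=e)&(S<e+.005)).sum()>15]
    lo=np.array(lo); hd=(abs(l)<.008)&(s<.02)&(s>-.075)
    k=np.polyfit(lo[-10:,0],lo[-10:,1],1) if len(lo)>3 else [np.nan]*2
    print("floor slope deg",np.degrees(np.arctan(k[0])),"floor z at lip-ish",np.round(lo[-3:],4).tolist(),"smax",s.max())
    bs=bot.recognise("bushing_1","wrist"); print("bushings",[(round(float(t["score"]),2),np.round(t["box"]).tolist()) for t in bs if t["score"]>.3])
    print(o["position"],o["orientation"],o["wrist_force"],o["grip_force"])
    return im
E
python3 - <<'E'
from h import *
save("pics/w2.png",tilt())
E
```

```text
floor slope deg 2.73950141544747 floor z at lip-ish [[0.1175, 0.0064], [0.1225, 0.0066], [0.1275, 0.0067]] smax 0.12720565863841848
bushings [(0.95, [252.0, 41.0, 37.0, 58.0]), (0.64, [343.0, 51.0, 41.0, 51.0]), (0.63, [257.0, 122.0, 50.0, 47.0]), (0.58, [329.0, 117.0, 46.0, 47.0])]
[ 0.43569255 -0.33770547  0.02401948] [-3.14151977e+00  1.39378031e-03 -3.33260435e-01] [-4.94220503  0.14552091 10.29028498] 15.221204459667206
```

View pics/w2.png

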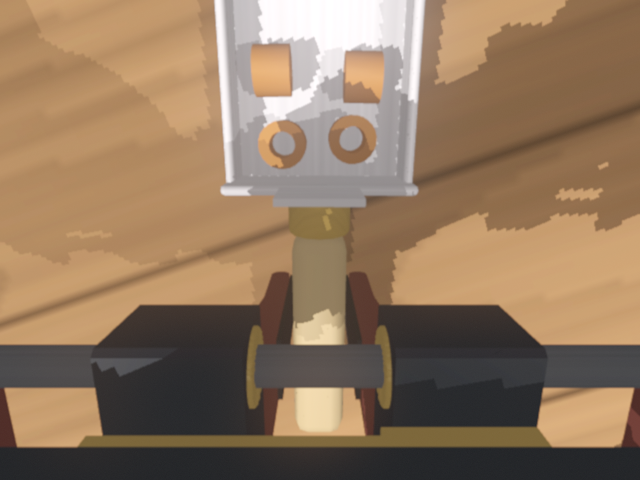

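Call:
{"op": "arm_command", "data": {"steps": "0.752 0 0 0 0; 0.752 0 0 0 0; 0.752 0 0 0.1 0; 0.752 0 0 0.1 0; 0.752 0 0 0.1 0"}}

```text
t: 5.75
position: [0.4357, -0.3374, 0.0208]
orientation: [-3.141, 0.002, -0.333]
wrist_force: [-4.9, 1.0, 7.6]
grip_width: 0.25
grip_force: 7.0
```

```bash
python3 - <<'E'
from h import *
tilt()
E
```

```text
floor slope deg 5.834916204839215 floor z at lip-ish [[0.1125, 0.0095], [0.1175, 0.01], [0.1225, 0.0105]] smax 0.12510283194965588
bushings [(0.94, [329.0, 115.0, 49.0, 48.0]), (0.84, [255.0, 119.0, 53.0, 49.0]), (0.77, [344.0, 59.0, 40.0, 55.0]), (0.72, [252.0, 61.0, 40.0, 57.0])]
[ 0.43567134 -0.3374304   0.020791  ] [-3.14122756e+00  1.67549069e-03 -3.33114267e-01] [-4.87291855  1.03787173  7.58628374] 7.030791342258453
```

Call:
{"op": "arm_command", "data": {"steps": "0.752 0 0 0.1 0; 0.752 0 0 0.1 0; 0.8 0 0 0 0; 0.8 0 0 0 0; 0.8 0 0 0 0"}}

```text
t: 6.4
position: [0.4358, -0.3373, 0.0187]
orientation: [-3.141, 0.002, -0.333]
wrist_force: [-3.1, 1.1, 6.4]
grip_width: 0.249
grip_force: 30.0
```

Call:
{"op": "arm_command", "data": {"steps": "0.8 0 0 -0.1 0; 0.8 0 0 -0.2 0; 0.8 0 0 -0.4 0; 0.8 0 0 -0.5 0; 0.8 0 0 -0.3 0"}}

```text
t: 6.9
position: [0.4367, -0.3378, 0.034]
orientation: [-3.142, -0.0, -0.333]
wrist_force: [0.1, -0.2, -4.7]
grip_width: 0.244
grip_force: 30.0
```

```bash
python3 - <<'E'
from h import *
tilt()
E
```

```text
floor slope deg 7.3454973985283285 floor z at lip-ish [[0.1125, 0.026], [0.1175, 0.0267], [0.1225, 0.0273]] smax 0.13144954163503958
bushings [(0.98, [327.0, 112.0, 50.0, 51.0]), (0.77, [342.0, 56.0, 45.0, 57.0]), (0.72, [255.0, 118.0, 54.0, 50.0]), (0.62, [251.0, 63.0, 39.0, 56.0])]
[ 0.43667197 -0.33784558  0.03403266] [-3.14150208e+00 -1.26737386e-04 -3.32895333e-01] [ 0.07306474 -0.18845194 -4.72388531] 29.9991175532341
```

```bash
cat > plan.py <<'E'
from h import *
def plan(p0,yaw0,p1,yaw1,N,fing):
    """smooth rows from p0,yaw0 to p1,yaw1 (tool down)"""
    s=np.linspace(0,1,N+1); s=s**3*(10-15*s+6*s*s); yaw=yaw0; pos=np.array(p0,float); rows=[]
    for i in range(1,N+1):
        tgt=np.array(p0)+s[i]*(np.array(p1)-p0); dl=tgt-pos
        x=round(100*(dl[0]*np.cos(yaw)+dl[1]*np.sin(yaw)),2); y=round(100*(dl[0]*np.sin(yaw)-dl[1]*np.cos(yaw)),2); z=round(-100*dl[2],2)
        ty=yaw0+s[i]*(yaw1-yaw0); t=round(-np.degrees(ty-yaw),1)
        pos=pos+np.array([x*np.cos(yaw)+y*np.sin(yaw),x*np.sin(yaw)-y*np.cos(yaw),-z])/100; yaw-=np.radians(t)
        rows.append(f"{fing} {x} {y} {z} {t}")
    for k in range(0,N,5): print("; ".join(rows[k:k+5]))
    print(pos,yaw)
E
python3 -c "
from plan import *
plan([.4367,-.338,.034],-.333,[.4367,-.338,.15],-.333,10,.8)
plan([.4367,-.338,.15],-.333,[.395,.203,.15],-.042,25,.8)"
```

```text
0.8 0.0 -0.0 -0.1 -0.0; 0.8 0.0 -0.0 -0.57 -0.0; 0.8 0.0 -0.0 -1.22 -0.0; 0.8 0.0 -0.0 -1.79 -0.0; 0.8 0.0 -0.0 -2.12 -0.0
0.8 0.0 -0.0 -2.12 -0.0; 0.8 0.0 -0.0 -1.79 -0.0; 0.8 0.0 -0.0 -1.22 -0.0; 0.8 0.0 -0.0 -0.57 -0.0; 0.8 0.0 -0.0 -0.1 -0.0
[ 0.4367 -0.338   0.15  ] -0.333
0.8 -0.01 -0.03 -0.0 -0.0; 0.8 -0.09 -0.2 -0.0 -0.1; 0.8 -0.21 -0.48 -0.0 -0.1; 0.8 -0.37 -0.87 -0.0 -0.3; 0.8 -0.56 -1.31 -0.0 -0.5
0.8 -0.73 -1.77 -0.0 -0.6; 0.8 -0.9 -2.24 -0.0 -0.7; 0.8 -1.04 -2.67 -0.0 -0.9; 0.8 -1.13 -3.07 -0.0 -1.0; 0.8 -1.19 -3.41 -0.0 -1.1
0.8 -1.21 -3.67 -0.0 -1.2; 0.8 -1.17 -3.84 -0.0 -1.2; 0.8 -1.11 -3.91 -0.0 -1.3; 0.8 -1.0 -3.88 -0.0 -1.2; 0.8 -0.89 -3.76 -0.0 -1.2
0.8 -0.75 -3.53 -0.0 -1.1; 0.8 -0.63 -3.22 -0.0 -1.0; 0.8 -0.5 -2.82 -0.0 -0.9; 0.8 -0.38 -2.38 -0.0 -0.7; 0.8 -0.28 -1.9 -0.0 -0.6
0.8 -0.19 -1.4 -0.0 -0.4; 0.8 -0.12 -0.94 -0.0 -0.3; 0.8 -0.07 -0.53 -0.0 -0.2; 0.8 -0.02 -0.21 -0.0 -0.1; 0.8 -0.01 -0.03 -0.0 0.0
[0.39495021 0.20296207 0.15      ] -0.04153001491694688
```

Call:
{"op": "arm_command", "data": {"steps": "0.8 0 0 -0.1 0; 0.8 0 0 -0.6 0; 0.8 0 0 -1.2 0; 0.8 0 0 -1.8 0; 0.8 0 0 -2.1 0"}}

```text
t: 7.55
position: [0.4363, -0.3378, 0.0927]
orientation: [-3.141, 0.001, -0.333]
wrist_force: [0.5, -0.4, -4.0]
grip_width: 0.245
grip_force: 30.0
```

Call:
{"op": "arm_command", "data": {"steps": "0.8 0 0 -2.1 0; 0.8 0 0 -1.8 0; 0.8 0 0 -1.2 0; 0.8 0 0 -0.6 0; 0.8 0 0 -0.1 0"}}

```text
t: 8.05
position: [0.4367, -0.3381, 0.1504]
orientation: [3.141, -0.001, -0.333]
wrist_force: [0.4, 0.9, -3.8]
grip_width: 0.244
grip_force: 30.0
```

```bash
python3 - <<'E'
from h import *
tilt()
E
```

```text
floor slope deg 7.313489529656378 floor z at lip-ish [[0.1125, 0.1425], [0.1175, 0.1431], [0.1225, 0.1437]] smax 0.16671871844933933
bushings [(0.89, [328.0, 114.0, 51.0, 52.0]), (0.61, [256.0, 119.0, 52.0, 52.0]), (0.59, [340.0, 60.0, 48.0, 55.0]), (0.58, [251.0, 66.0, 41.0, 56.0])]
[ 0.43674122 -0.33810357  0.15036986] [ 3.14125479e+00 -1.07778450e-03 -3.33070149e-01] [ 0.42844336  0.92369602 -3.81207353] 29.99891370534897
```

Call:
{"op": "arm_command", "data": {"steps": "0.8 0 0 0 0; 0.8 -0.1 -0.2 0 -0.1; 0.8 -0.2 -0.5 0 -0.1; 0.8 -0.4 -0.9 0 -0.3; 0.8 -0.6 -1.3 0 -0.5"}}

```text
t: 8.7
position: [0.4334, -0.3055, 0.1495]
orientation: [3.142, 0.0, -0.316]
wrist_force: [0.6, 0.5, -4.7]
grip_width: 0.252
grip_force: 30.0
```

Call:
{"op": "arm_command", "data": {"steps": "0.8 -0.7 -1.8 0 -0.6; 0.8 -0.9 -2.2 0 -0.7; 0.8 -1 -2.7 0 -0.9; 0.8 -1.1 -3.1 0 -1; 0.8 -1.2 -3.4 0 -1.1"}}

```text
t: 9.2
position: [0.4233, -0.1635, 0.1498]
orientation: [3.142, -0.001, -0.239]
wrist_force: [1.3, -0.0, -3.7]
grip_width: 0.251
grip_force: 30.0
```

Call:
{"op": "arm_command", "data": {"steps": "0.8 -1.2 -3.7 0 -1.2; 0.8 -1.2 -3.8 0 -1.2; 0.8 -1.1 -3.9 0 -1.3; 0.8 -1 -3.9 0 -1.2; 0.8 -0.9 -3.8 0 -1.2"}}

```text
t: 9.7
position: [0.4071, 0.0349, 0.15]
orientation: [3.141, -0.001, -0.131]
wrist_force: [0.7, 0.4, -3.3]
grip_width: 0.245
grip_force: 30.0
```

Call:
{"op": "arm_command", "data": {"steps": "0.8 -0.8 -3.5 0 -1.1; 0.8 -0.6 -3.2 0 -1; 0.8 -0.5 -2.8 0 -0.9; 0.8 -0.4 -2.4 0 -0.7; 0.8 -0.3 -1.9 0 -0.6"}}

```text
t: 10.2
position: [0.3953, 0.1747, 0.1499]
orientation: [-3.141, -0.001, -0.055]
wrist_force: [0.6, -0.1, -3.9]
grip_width: 0.241
grip_force: 30.0
```

Call:
{"op": "arm_command", "data": {"steps": "0.8 -0.2 -1.4 0 -0.4; 0.8 -0.1 -0.9 0 -0.3; 0.8 -0.1 -0.5 0 -0.2; 0.8 0 -0.2 0 -0.1; 0.8 0 0 0 0"}}

```text
t: 10.7
position: [0.3945, 0.2019, 0.1496]
orientation: [3.141, 0.0, -0.042]
wrist_force: [-0.1, 0.9, -4.7]
grip_width: 0.245
grip_force: 30.0
```

```bash
python3 - <<'E'
from h import *
save("pics/w3.png",tilt())
im,d=bot.snapshot("top"); W=cloud("top",d); np.savez("top1.npz",im=im,W=W)
c=cam("wrist"); im,d=bot.snapshot("wrist"); W=cloud("wrist",d,c); np.savez("w3.npz",im=im,W=W)
z=np.load("top1.npz"); save("pics/crop3.png",np.hstack([cv2.resize(z["im"][170:330,220:400],(400,356)),cv2.resize(im,(400,356))]))
E
```

```text
floor slope deg 6.39455173700218 floor z at lip-ish [[0.1125, 0.1416], [0.1175, 0.1422], [0.1225, 0.1428]] smax 0.1675843362596177
bushings [(0.97, [254.0, 128.0, 52.0, 52.0]), (0.83, [340.0, 66.0, 47.0, 56.0]), (0.76, [328.0, 121.0, 46.0, 51.0]), (0.63, [252.0, 74.0, 40.0, 56.0])]
[0.39454228 0.20188756 0.14957132] [ 3.14124750e+00  7.70383534e-05 -4.21626539e-02] [-0.14498746  0.92322495 -4.69458747] 29.999037086963654
```

View pics/crop3.png

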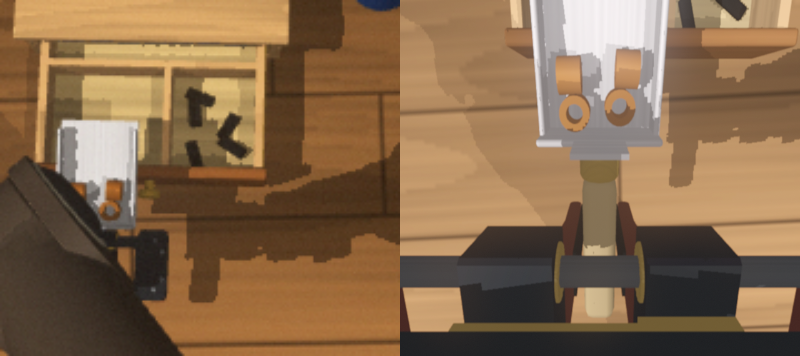

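```bash
python3 - <<'E'
from h import *
W=np.load("top1.npz")["W"].reshape(-1,3)
p=W[(W[:,0]>.52)&(W[:,0]<.56)&(W[:,1]>.1)&(W[:,1]<.3)&(W[:,2]>.12)]
print("pan y",np.percentile(p[:,1],[1,99]),"z",np.percentile(p[:,2],[1,50,99])); p=W[(W[:,1]>.16)&(W[:,1]<.23)&(W[:,2]>.125)&(W[:,2]<.16)&(W[:,0]>.5)];print("lip x",np.percentile(p[:,0],[99,99.8]))
w=W[(W[:,0]>.575)&(W[:,0]<.62)&(W[:,2]>.062)&(W[:,2]<.08)]
print([(round(e,3),int(h)) for h,e in zip(*np.histogram(w[:,1],np.arange(0.1,.29,.004))) if h])
for nm in("top1.npz","w3.npz"):
    V=np.load(nm)["W"].reshape(-1,3); f=V[(V[:,2]>.079)&(V[:,2]<.089)&(V[:,0]<.54)&(V[:,0]>.48)&(V[:,1]>.03)&(V[:,1]<.14)]
    if len(f)>20:
        k=np.polyfit(f[:,1],f[:,0],1); r=f[:,0]-.0424*(f[:,1]-.198); print(nm,len(f),k,"panel x at y=.198",np.percentile(r,[3,50,97]),"z",np.median(f[:,2]))
E
```

```text
pan y [0.15267546 0.23535289] z [0.13881256 0.14577772 0.16847278]
lip x [0.55465022 0.55521483]
[(np.float64(0.12), 16), (np.float64(0.124), 31), (np.float64(0.128), 2), (np.float64(0.26), 1), (np.float64(0.264), 30), (np.float64(0.268), 27), (np.float64(0.272), 21)]
top1.npz 231 [0.05288377 0.49978814] panel x at y=.198 [0.50238293 0.50912983 0.5158856 ] z 0.08339249513518726
w3.npz 4968 [0.04264689 0.50199547] panel x at y=.198 [0.50411797 0.51033128 0.51753808] z 0.08426509430328039
```

Call:
{"op": "arm_command", "data": {"steps": "0.8 0.1 -0.1 0.4 0; 0.8 0.1 -0.1 0.8 0; 0.8 0.1 0 1 0; 0.8 0.1 0 1 0; 0.8 0.1 0 0.7 0"}}

```text
t: 11.45
position: [0.3991, 0.2038, 0.1092]
orientation: [3.141, 0.001, -0.041]
wrist_force: [0.5, 0.4, -3.1]
grip_width: 0.247
grip_force: 30.0
```

Call:
{"op": "arm_command", "data": {"steps": "0.8 0 0 0.4 0; 0.8 0 0 0.3 0; 0.8 0 0 0.1 0; 0.8 0 0 0.1 0; 0.8 0 0 0 0"}}

```text
t: 11.95
position: [0.3997, 0.2042, 0.1018]
orientation: [-3.142, -0.0, -0.042]
wrist_force: [-0.6, -0.1, -4.4]
grip_width: 0.248
grip_force: 30.0
```

Call:
{"op": "arm_command", "data": {"steps": "0.8 0 0 0.1 0; 0.8 0 0 0.1 0; 0.8 0 0 0.1 0; 0.8 0 0 0 0; 0.8 0 0 0 0"}}

```text
t: 12.45
position: [0.3996, 0.2041, 0.0986]
orientation: [3.142, 0.0, -0.042]
wrist_force: [0.2, -0.3, -3.8]
grip_width: 0.252
grip_force: 30.0
```

Call:
{"op": "arm_command", "data": {"steps": "0.8 0 0 0.05 0; 0.8 0 0 0.05 0; 0.8 0 0 0 0; 0.8 0 0 0 0; 0.8 0 0 0 0"}}

```text
t: 12.95
position: [0.3996, 0.2041, 0.0977]
orientation: [3.142, -0.0, -0.042]
wrist_force: [0.8, 1.1, -3.5]
grip_width: 0.248
grip_force: 30.0
```

Call:
{"op": "arm_command", "data": {"steps": "0.8 0 0 0.05 0; 0.8 0 0 0.05 0; 0.8 0 0 0 0; 0.8 0 0 0 0; 0.8 0 0 0 0"}}

```text
t: 13.45
position: [0.3996, 0.2041, 0.0966]
orientation: [-3.142, -0.0, -0.042]
wrist_force: [0.9, 0.7, -4.3]
grip_width: 0.247
grip_force: 30.0
```

Call:
{"op": "arm_command", "data": {"steps": "0.8 0 0 0.05 0; 0.8 0 0 0 0; 0.8 0 0 0 0; 0.8 0 0 0 0; 0.8 0 0 0 0"}}

```text
t: 13.95
position: [0.3996, 0.2041, 0.0961]
orientation: [3.142, 0.0, -0.042]
wrist_force: [-0.4, 0.6, -3.8]
grip_width: 0.248
grip_force: 30.0
```

Call:
{"op": "arm_command", "data": {"steps": "0.8 0 0 0.05 0; 0.8 0 0 0.05 0; 0.8 0 0 0 0; 0.8 0 0 0 0; 0.8 0 0 0 0"}}

```text
t: 14.45
position: [0.3996, 0.2042, 0.0952]
orientation: [-3.142, -0.0, -0.042]
wrist_force: [-1.3, 0.2, -1.4]
grip_width: 0.251
grip_force: 30.0
```

Call:
{"op": "arm_command", "data": {"steps": "0.8 0 0 0.05 0; 0.8 0 0 0 0; 0.8 0 0 0 0; 0.8 0 0 0 0; 0.8 0 0 0 0"}}

```text
t: 14.95
position: [0.3996, 0.2042, 0.0947]
orientation: [-3.142, -0.0, -0.042]
wrist_force: [-1.9, -0.8, 0.7]
grip_width: 0.25
grip_force: 30.0
```

Call:
{"op": "arm_command", "data": {"steps": "0.753 0 0 0 0; 0.753 0 0 0 0; 0.753 0.1 0 -0.2 0; 0.753 0.1 0 -0.3 0; 0.753 0.1 0 -0.3 0"}}

```text
t: 15.45
position: [0.4031, 0.2039, 0.1029]
orientation: [-3.141, -0.001, -0.042]
wrist_force: [-0.1, 0.4, -2.8]
grip_width: 0.25
grip_force: 9.8
```

```bash
python3 - <<'E'
from h import *
tilt()
E
```

```text
floor slope deg 3.350993254783347 floor z at lip-ish [[0.1175, 0.0879], [0.1225, 0.0882], [0.1275, 0.0883]] smax 0.1441516555608196
bushings [(0.93, [328.0, 128.0, 46.0, 45.0]), (0.83, [344.0, 75.0, 40.0, 52.0]), (0.57, [256.0, 134.0, 51.0, 47.0])]
[0.40310211 0.20392507 0.10288946] [-3.14145686e+00 -5.35398367e-04 -4.18302333e-02] [-0.14426851  0.35560826 -2.7922246 ] 9.824196249246597
```

Call:
{"op": "arm_command", "data": {"steps": "0.753 0.1 0 -0.2 0; 0.753 0.1 0 -0.3 0; 0.753 0.1 0 -0.3 0; 0.753 0.15 0 -0.35 0; 0.753 0.15 0 -0.35 0"}}

```text
t: 16.1
position: [0.4087, 0.2037, 0.1179]
orientation: [3.142, -0.0, -0.042]
wrist_force: [1.0, -0.2, -4.3]
grip_width: 0.249
grip_force: 9.8
```

Call:
{"op": "arm_command", "data": {"steps": "0.753 0.15 0 -0.3 0; 0.753 0.15 0 -0.3 0; 0.753 0.15 0 -0.3 0; 0.753 0.15 0 -0.3 0; 0.753 0 0 0 0"}}

```text
t: 16.6
position: [0.4149, 0.2036, 0.1301]
orientation: [-3.141, -0.0, -0.042]
wrist_force: [-0.3, -0.6, -1.0]
grip_width: 0.253
grip_force: 9.8
```

```bash
python3 - <<'E'
from h import *
tilt()
E
```

```text
floor slope deg -10.549620582170943 floor z at lip-ish [[0.1275, 0.0823], [0.1325, 0.0814], [0.1375, 0.0806]] smax 0.13953428243339788
bushings [(0.79, [260.0, 155.0, 46.0, 41.0]), (0.77, [260.0, 0.0, 31.0, 15.0]), (0.6, [346.0, 4.0, 33.0, 2.0])]
[0.41491247 0.20359487 0.13005792] [-3.14135013e+00 -4.83661367e-04 -4.18209197e-02] [-0.32544289 -0.59509419 -0.98518242] 9.769730865955353
```

Call:
{"op": "arm_command", "data": {"steps": "0.752 0.2 0 -0.35 0; 0.752 0.25 0 -0.35 0; 0.752 0.25 0 -0.35 0; 0.752 0.25 0 -0.35 0; 0.752 0.25 0 -0.35 0"}}

```text
t: 17.25
position: [0.4268, 0.203, 0.1475]
orientation: [-3.142, -0.0, -0.042]
wrist_force: [0.3, 0.2, -3.3]
grip_width: 0.249
grip_force: 7.0
```

Call:
{"op": "arm_command", "data": {"steps": "0.752 0.3 0 -0.3 0; 0.752 0.3 0 -0.3 0; 0.752 0.3 0 -0.3 0; 0.752 0.3 0 -0.3 0; 0.752 0.3 0 -0.3 0"}}

```text
t: 17.75
position: [0.4417, 0.2024, 0.1624]
orientation: [3.142, 0.0, -0.042]
wrist_force: [-0.1, -0.9, -3.0]
grip_width: 0.248
grip_force: 7.0
```

```bash
python3 - <<'E'
from h import *
im=tilt(); im2,d=bot.snapshot("top"); save("pics/crop4.png",np.hstack([cv2.resize(im2[170:330,220:400],(400,356)),cv2.resize(im,(400,356))]))
E
```

```text
floor slope deg -28.85734681138497 floor z at lip-ish [[0.1025, 0.0721], [0.1075, 0.0693], [0.1125, 0.0683]] smax 0.11982277903559797
bushings [(0.93, [278.0, 2.0, 31.0, 18.0]), (0.67, [324.0, 0.0, 31.0, 18.0])]
[0.44174034 0.20235627 0.16235713] [ 3.14153599e+00  1.12358011e-04 -4.15645282e-02] [-0.09509671 -0.86606184 -2.97334637] 6.958489939570427
```

View pics/crop4.png

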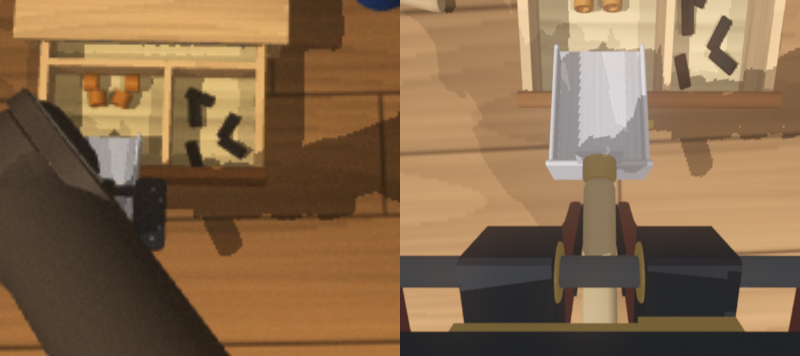

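```bash
python3 -c "
from plan import *
plan([.4417,.2024,.222],-.042,[.4745,-.351,.222],-.333,20,.8)"
```

```text
0.8 0.01 0.06 -0.0 0.0; 0.8 0.04 0.41 -0.0 0.1; 0.8 0.1 1.0 -0.0 0.3; 0.8 0.19 1.72 -0.0 0.6; 0.8 0.3 2.51 -0.0 0.7
0.8 0.43 3.28 -0.0 1.0; 0.8 0.59 3.95 -0.0 1.2; 0.8 0.77 4.5 -0.0 1.4; 0.8 0.95 4.86 -0.0 1.5; 0.8 1.13 5.04 -0.0 1.5
0.8 1.26 5.01 -0.0 1.6; 0.8 1.34 4.77 -0.0 1.5; 0.8 1.34 4.36 -0.0 1.4; 0.8 1.28 3.78 -0.0 1.2; 0.8 1.12 3.11 -0.0 0.9
0.8 0.89 2.37 -0.0 0.8; 0.8 0.64 1.61 -0.0 0.5; 0.8 0.37 0.93 -0.0 0.3; 0.8 0.16 0.38 -0.0 0.2; 0.8 0.02 0.06 -0.0 -0.0
[ 0.47446601 -0.351021    0.222     ] -0.3334699850830531
```

Call:
{"op": "arm_command", "data": {"steps": "0.8 0 0 0 0; 0.8 0 0 -0.5 0; 0.8 0 0 -1.5 0; 0.8 0 0 -2 0; 0.8 0 0 -2 0"}}

```text
t: 18.45
position: [0.4409, 0.2023, 0.2227]
orientation: [3.141, 0.001, -0.041]
wrist_force: [-0.2, -0.3, -2.8]
grip_width: 0.245
grip_force: 30.0
```

Call:
{"op": "arm_command", "data": {"steps": "0.8 0 0.1 0 0; 0.8 0 0.4 0 0.1; 0.8 0.1 1 0 0.3; 0.8 0.2 1.7 0 0.6; 0.8 0.3 2.5 0 0.7"}}

```text
t: 18.95
position: [0.4441, 0.144, 0.2213]
orientation: [3.141, 0.001, -0.071]
wrist_force: [1.1, 0.4, -1.6]
grip_width: 0.245
grip_force: 30.0
```

Call:
{"op": "arm_command", "data": {"steps": "0.8 0.4 3.3 0 1; 0.8 0.6 4 0 1.2; 0.8 0.8 4.5 0 1.4; 0.8 0.9 4.7 0 1.5; 0.8 1.1 4.8 0 1.5"}}

```text
t: 19.45
position: [0.4563, -0.0742, 0.2217]
orientation: [3.141, 0.001, -0.189]
wrist_force: [1.4, 0.2, -1.8]
grip_width: 0.251
grip_force: 30.0
```

Call:
{"op": "arm_command", "data": {"steps": "0.8 1.2 4.8 0 1.6; 0.8 1.3 4.8 0 1.5; 0.8 1.3 4.4 0 1.4; 0.8 1.3 4 0 1.2; 0.8 1.1 3.3 0 0.9"}}

```text
t: 19.95
position: [0.4661, -0.2966, 0.2213]
orientation: [3.141, 0.002, -0.306]
wrist_force: [-0.3, 0.1, -1.1]
grip_width: 0.249
grip_force: 30.0
```

Call:
{"op": "arm_command", "data": {"steps": "0.8 0.9 2.4 0 0.8; 0.8 0.6 1.6 0 0.5; 0.8 0.4 0.9 0 0.3; 0.8 0.2 0.4 0 0.2; 0.8 0 0.1 0 0"}}

```text
t: 20.45
position: [0.4718, -0.3499, 0.2219]
orientation: [-3.141, 0.0, -0.332]
wrist_force: [-0.2, -0.7, -2.8]
grip_width: 0.243
grip_force: 30.0
```

Call:
{"op": "arm_command", "data": {"steps": "0.8 0 0 1 0; 0.8 0 0 2.5 0; 0.8 0 0 3 0; 0.8 0 0 2.5 0; 0.8 0 0 1.2 0"}}

```text
t: 20.95
position: [0.4707, -0.3483, 0.1175]
orientation: [-3.14, 0.004, -0.331]
wrist_force: [-0.6, -0.4, -1.7]
grip_width: 0.248
grip_force: 30.0
```

```bash
python3 - <<'E'
from h import *
tilt()
E
```

```text
floor slope deg -38.31910292520869 floor z at lip-ish [[0.1025, 0.0252], [0.1075, 0.0229], [0.1125, 0.0001]] smax 0.11528505472109708
bushings []
[ 0.47073185 -0.34834125  0.11745671] [-3.1402969   0.00358915 -0.33121867] [-0.64488394 -0.37828263 -1.72155109] 29.99943494796753
```

Call:
{"op": "arm_command", "data": {"steps": "0.8 0 0 0.6 0; 0.8 0 0 0.5 0; 0.752 0 0 0.2 0; 0.752 0 0 0 0; 0.752 0 0 0 0"}}

```text
t: 21.6
position: [0.4719, -0.3506, 0.1074]
orientation: [3.142, -0.0, -0.333]
wrist_force: [1.1, 0.2, -2.5]
grip_width: 0.252
grip_force: 7.0
```

Call:
{"op": "arm_command", "data": {"steps": "0.752 -0.3 0 0.4 0; 0.752 -0.4 0 0.4 0; 0.752 -0.3 0 0.4 0; 0.752 -0.3 0 0.4 0; 0.752 -0.3 0 0.4 0"}}

```text
t: 22.1
position: [0.4563, -0.3452, 0.0868]
orientation: [3.142, 0.0, -0.333]
wrist_force: [-0.9, 0.9, 0.3]
grip_width: 0.25
grip_force: 6.9
```

```bash
python3 - <<'E'
from h import *
tilt()
E
```

```text
floor slope deg -25.143523364633143 floor z at lip-ish [[0.1125, 0.0056], [0.1175, 0.0032], [0.1225, 0.0001]] smax 0.12559120217836886
bushings []
[ 0.45632263 -0.34517516  0.08681372] [ 3.14154614e+00  6.82376356e-07 -3.33138304e-01] [-0.88588775  0.92917474  0.29180503] 6.910147815942764
```

Call:
{"op": "arm_command", "data": {"steps": "0.752 -0.3 0 0.5 0; 0.752 -0.3 0 0.5 0; 0.752 -0.3 0 0.5 0; 0.752 -0.3 0 0.5 0; 0.752 -0.3 0 0.5 0"}}

```text
t: 22.75
position: [0.4421, -0.3402, 0.0616]
orientation: [-3.142, 0.0, -0.333]
wrist_force: [-1.3, 0.4, -0.9]
grip_width: 0.25
grip_force: 6.9
```

Call:
{"op": "arm_command", "data": {"steps": "0.752 -0.3 0 0.5 0; 0.752 -0.3 0 0.5 0; 0.752 -0.2 0 0.5 0; 0.752 -0.2 0 0.5 0; 0.752 -0.2 0 0.5 0"}}

```text
t: 23.25
position: [0.431, -0.3364, 0.0367]
orientation: [3.142, -0.0, -0.333]
wrist_force: [-0.7, 0.5, -0.8]
grip_width: 0.251
grip_force: 6.9
```

Call:
{"op": "arm_command", "data": {"steps": "0.752 -0.1 0 0.3 0; 0.752 -0.1 0 0.3 0; 0.752 0 0 0.2 0; 0.752 0 0 0.1 0; 0.752 0 0 0 0"}}

```text
t: 23.75
position: [0.4293, -0.3358, 0.0281]
orientation: [3.142, -0.0, -0.333]
wrist_force: [-0.3, 0.6, -1.0]
grip_width: 0.255
grip_force: 6.8
```

```bash
python3 - <<'E'
from h import *
tilt()
E
```

```text
floor slope deg -0.34883401875397996 floor z at lip-ish [[0.1175, 0.0031], [0.1225, 0.0032], [0.1275, 0.0031]] smax 0.12961362626231546
bushings []
[ 0.42932213 -0.33579971  0.02810575] [ 3.14155979e+00 -6.82561067e-05 -3.33001704e-01] [-0.33760454  0.626076   -0.96980913] 6.84530608355999
```

Call:
{"op": "arm_command", "data": {"steps": "0.72 0 0 0 0; 0.65 0 0 0 0; 0.5 0 0 0 0; 0.3 0 0 0 0; 0.3 0 0 0 0"}}

```text
t: 24.4
position: [0.4293, -0.3358, 0.0282]
orientation: [3.142, -0.0, -0.333]
wrist_force: [0.2, -0.5, -0.5]
grip_width: 0.582
grip_force: 0.0
```

Call:
{"op": "arm_command", "data": {"steps": "0.3 0 0 -1 0; 0.3 0 0 -3 0; 0.3 0 0 -4.5 0; 0.3 0 0 -4.5 0; 0.3 0 0 -3.5 0"}}

```text
t: 24.9
position: [0.4296, -0.336, 0.1968]
orientation: [3.141, -0.003, -0.333]
wrist_force: [0.6, 0.1, 0.4]
grip_width: 0.698
grip_force: 0.0
```

```bash
python3 - <<'E'
from h import *
from plan import plan
tilt()
im,d=bot.snapshot("top"); z=np.load("top0.npz")
save("pics/top2.png",im)
o=bot.get_obs(); plan(o["position"],o["orientation"][2],[.45,.08,o["position"][2]],-.042,15,1)
E
```

```text
floor slope deg 0.031301681060608766 floor z at lip-ish [[0.1425, 0.0028], [0.1475, 0.0028], [0.1525, 0.0027]] smax 0.15532241921025072
bushings []
[ 0.4295901  -0.33604636  0.19675423] [ 3.14093447e+00 -2.63533763e-03 -3.33164316e-01] [0.59414782 0.06249852 0.39519409] 0.0
1 -0.03 -0.11 -0.0 -0.0; 1 -0.19 -0.66 -0.0 -0.3; 1 -0.45 -1.55 -0.0 -0.7; 1 -0.7 -2.57 -0.0 -1.0; 1 -0.9 -3.55 -0.0 -1.5
1 -0.99 -4.37 -0.0 -1.8; 1 -0.95 -4.92 -0.0 -2.0; 1 -0.81 -5.12 -0.0 -2.1; 1 -0.6 -4.98 -0.0 -2.0; 1 -0.38 -4.46 -0.0 -1.8
1 -0.2 -3.66 -0.0 -1.4; 1 -0.07 -2.66 -0.0 -1.1; 1 -0.02 -1.61 -0.0 -0.7; 1 0.0 -0.69 -0.0 -0.2; 1 0.0 -0.11 -0.0 -0.1
[0.44997989 0.07996316 0.19441388] -0.04158006805809452
```

View pics/top2.png

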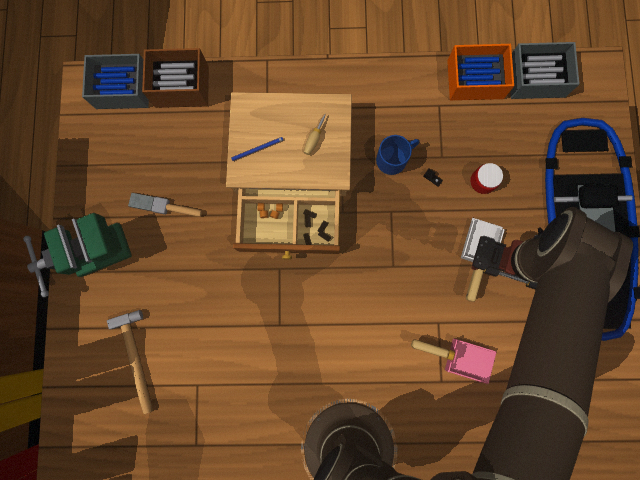

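The scoop lies empty and flat at (480,250). The bushings are in the front left bay at (270,210) and the other things haven't moved. Next I move to the drawer front.

Call:
{"op": "arm_command", "data": {"steps": "1 0 -0.1 0 0; 1 -0.2 -0.7 0 -0.3; 1 -0.5 -1.6 0 -0.7; 1 -0.7 -2.6 0 -1; 1 -0.9 -3.6 0 -1.5"}}

```text
t: 25.6
position: [0.4331, -0.2456, 0.1923]
orientation: [-3.142, 0.001, -0.272]
wrist_force: [0.1, -0.3, -0.3]
grip_width: 0.287
grip_force: 0.0
```

Call:
{"op": "arm_command", "data": {"steps": "1 -1 -4.4 0 -1.8; 1 -1 -4.8 0 -2; 1 -0.8 -4.8 0 -2.1; 1 -0.6 -4.8 0 -2; 1 -0.4 -4.7 0 -1.8"}}

```text
t: 26.1
position: [0.4428, -0.0056, 0.1928]
orientation: [3.141, 0.001, -0.099]
wrist_force: [0.9, 0.2, -0.1]
grip_width: 0.011
grip_force: 0.0
```

Call:
{"op": "arm_command", "data": {"steps": "1 -0.2 -4 0 -1.4; 1 -0.1 -2.8 0 -1.1; 1 0 -1.6 0 -0.7; 1 0 -0.7 0 -0.2; 1 0 -0.1 0 -0.1"}}

```text
t: 26.6
position: [0.4484, 0.0833, 0.1928]
orientation: [3.141, 0.001, -0.041]
wrist_force: [-0.3, -0.6, 0.4]
grip_width: 0.002
grip_force: 0.0
```

Call:
{"op": "arm_command", "data": {"steps": "1 0 0 2 0; 1 0 0 3.5 0; 1 0 0 4 0; 1 0 0 3 0; 1 0 0 1.5 0"}}

```text
t: 27.1
position: [0.4471, 0.0808, 0.0505]
orientation: [3.14, 0.004, -0.044]
wrist_force: [-0.6, 0.6, 0.0]
grip_width: 0.008
grip_force: 0.0
```

Call:
{"op": "arm_command", "data": {"steps": "1 1 0 0 0; 1 1 0 0 0; 1 0.7 0 0 0; 1 0.5 0 0 0; 1 0.5 0 0 0"}}

```text
t: 27.6
position: [0.4868, 0.0816, 0.0539]
orientation: [-3.141, -0.001, -0.042]
wrist_force: [-0.0, 0.9, -0.5]
grip_width: 0.007
grip_force: 0.0
```

Call:
{"op": "arm_command", "data": {"steps": "1 0.7 0 0 0; 1 1 0 0 0; 1 1 0 0 0; 1 1 0 0 0; 1 1 0 0 0"}}

```text
t: 28.1
position: [0.5335, 0.0796, 0.0531]
orientation: [3.141, 0.0, -0.042]
wrist_force: [-3.1, -0.3, 1.7]
grip_width: 0.004
grip_force: 1.8
```

Call:
{"op": "arm_command", "data": {"steps": "1 1 0 0 0; 1 1 0 0 0; 1 1 0 0 0; 1 1 0 0 0; 1 1 0 0 0"}}

```text
t: 28.6
position: [0.5834, 0.0775, 0.0531]
orientation: [3.141, 0.0, -0.042]
wrist_force: [-2.8, -0.4, 1.1]
grip_width: 0.006
grip_force: 1.8
```

Call:
{"op": "arm_command", "data": {"steps": "1 1 0 0 0; 1 1 0 0 0; 1 0.7 0 0 0; 1 0.4 0 0 0; 1 0.3 0 0 0"}}

```text
t: 29.1
position: [0.6168, 0.0761, 0.053]
orientation: [3.141, 0.0, -0.042]
wrist_force: [-3.3, -0.7, 1.2]
grip_width: 0.007
grip_force: 1.6
```

Call:
{"op": "arm_command", "data": {"steps": "1 0.2 0 0 0; 1 0.2 0 0 0; 1 0.2 0 0 0; 1 0.2 0 0 0; 1 0.2 0 0 0"}}

```text
t: 29.6
position: [0.6265, 0.0757, 0.053]
orientation: [3.141, 0.0, -0.042]
wrist_force: [-4.4, -0.6, -0.9]
grip_width: 0.006
grip_force: 1.6
```

Call:
{"op": "arm_command", "data": {"steps": "1 0.2 0 0 0; 1 0.2 0 0 0; 1 0.2 0 0 0; 1 0.1 0 0 0; 1 0.1 0 0 0"}}

```text
t: 30.1
position: [0.6346, 0.0754, 0.053]
orientation: [3.141, 0.0, -0.042]
wrist_force: [-3.5, -1.6, -1.0]
grip_width: 0.002
grip_force: 1.9
```

```bash
python3 - <<'E'
from h import *
print(bot.get_obs()["wrist_force"])
c=cam("wrist"); im,d=bot.snapshot("wrist"); save("pics/w5.png",im); W=cloud("wrist",d,c).reshape(-1,3)
t=W[(W[:,2]>.098)&(W[:,2]<.11)&(W[:,0]>.6)&(W[:,0]<.8)]; f=W[(W[:,2]>.079)&(W[:,2]<.09)&(W[:,0]>.58)&(W[:,0]<.7)]
for q in(t,f):
    if len(q)>20: print(len(q),np.percentile(q[:,0]-.0424*(q[:,1]-.078),[1,50,99]))
E
```

```text
[-3.49982499 -1.62551599 -1.04974771]
166763 [0.65394782 0.70186296 0.74060608]
166 [0.64456866 0.64637382 0.64683726]
```

View pics/w5.png

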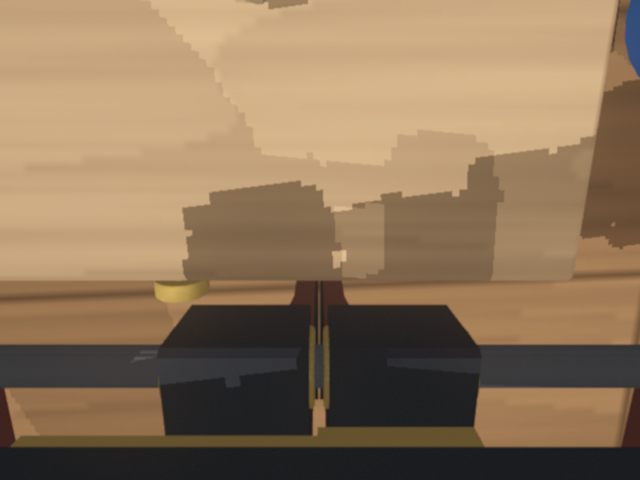

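Call:
{"op": "arm_command", "data": {"steps": "1 0.1 0 0 0; 1 0.1 0 0 0; 1 0.1 0 0 0; 1 0.1 0 0 0; 1 0 0 0 0"}}

```text
t: 30.65
position: [0.6346, 0.0754, 0.0531]
orientation: [3.14, 0.007, -0.041]
wrist_force: [-15.8, -1.6, 10.1]
grip_width: 0.005
grip_force: 8.3
```

Call:
{"op": "arm_command", "data": {"steps": "1 0.1 0 0 0; 1 0.1 0 0 0; 1 0.1 0 0 0; 1 0.1 0 0 0; 1 0 0 0 0"}}

```text
t: 31.15
position: [0.6345, 0.0754, 0.053]
orientation: [3.139, 0.015, -0.041]
wrist_force: [-30.6, -3.1, 20.9]
grip_width: 0.005
grip_force: 15.1
```

Call:
{"op": "arm_command", "data": {"steps": "1 -0.5 0 0 0; 1 -0.8 0 0 0; 1 -2 0 0 0; 1 -3 0 0 0; 1 -3 0 0 0"}}

```text
t: 31.65
position: [0.5503, 0.0799, 0.0537]
orientation: [-3.14, -0.003, -0.042]
wrist_force: [-0.6, 0.2, -0.6]
grip_width: 0.004
grip_force: 0.0
```

Call:
{"op": "arm_command", "data": {"steps": "1 0 0 -2 0; 1 0 0 -3 0; 1 0 0 -3 0; 1 0 0 -2 0; 1 0 0 0 0"}}

```text
t: 32.15
position: [0.5528, 0.0801, 0.1569]
orientation: [-3.14, -0.009, -0.041]
wrist_force: [0.3, -0.1, 0.5]
grip_width: 0.003
grip_force: 0.0
```

```bash
python3 - <<'E'
from h import *
o=bot.get_obs(); print(o["t"],o["position"],o["wrist_force"])
c=cam("wrist"); im,d=bot.snapshot("wrist"); W=cloud("wrist",d,c).reshape(-1,3)
f=W[(W[:,2]>.03)&(W[:,2]<.08)&(W[:,0]>.55)&(W[:,0]<.7)&(W[:,1]>.02)&(W[:,1]<.12)]
print(len(f),np.percentile(f[:,0]-.0424*(f[:,1]-.078),[1,50,99]) if len(f) else "")
im2,d2=bot.snapshot("top"); im2=im2.copy()
save("pics/fin.png",np.hstack([cv2.resize(im,(400,300)),cv2.resize(im2,(400,300))]))
E
```

```text
32.15 [0.55279867 0.08010812 0.15690485] [ 0.27276753 -0.08765792  0.53518176]
1097 [0.64631102 0.64649705 0.64668087]
```

View pics/fin.png

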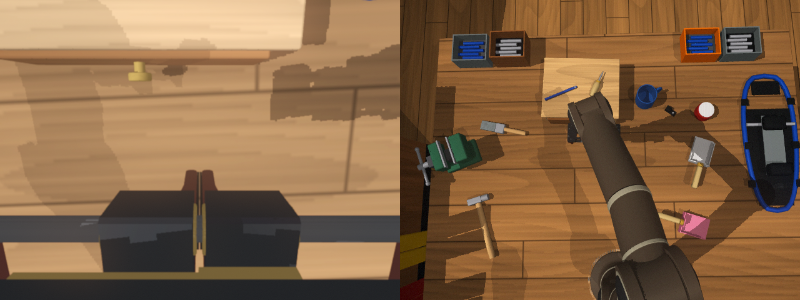

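The drawer front is shut against the unit and its outer face measures x=0.6465. The scoop is flat on the bench and nothing is touching the arm.

```bash
python3 -c "
from rig import bot
print(bot.hand_in())"
```

```text
the job is handed in; nothing more can be done
None
```

The job is handed in: all four bushings went into the front left compartment, the empty scoop is flat on the bench, and the drawer is pushed home to its stop.

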